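Empty spent cryovials through the flap of the waste bin and shutter it

ROBOT

A 6-joint arm with a two-finger parallel gripper is mounted at the origin on a cart in front of the work surface, level with it; the furniture and walls round the work are solid. World frame = base frame: x ahead of the robot, y to its left, z up, the work surface at z = 0. Lengths are in m, angles in rad, forces in N, time in s.
With the tool pointing down it reaches from about 0.3 to 0.875 m from the base axis. Payload 6.4 kg.
Tool frame: the origin (TCP) lies between the finger pads; the fingertips stand 14 mm ahead of it and the grasp point (between the pads) lies 5 mm behind it (robot.nose_length is the distance from the TCP to the fingertips, in m); z points along the fingers, y is the line along which they close (so a half turn about z gives the same grasp; the last joint's range is limited). The gripper opens to 85 mm and grips with 20 to 120 N. Pads are 22 mm wide; open, the fingers measure 114 mm over their backs; the gripper's body (76 mm by 85 mm) begins 54 mm behind the grasp point. The pads swing forward as they close: fully open they stand 13 mm farther back than shut.
Start: joints at [-1.555, 0.181, 1.607, -0, 1.354, -0.206], TCP at [0.127, -0.561, 0.245] pointing down, gripper open.
Joint ranges: [-2.99, 2.99], [-0.89, 2.07], [0.3, 2.58], [-1.14, 4.28], [0, 2.63], [-3.12, 3.12]. Speed limits (rad/s): [2.57, 2.57, 3.01, 3.14, 3.14, 3.14].

INTERFACE

Orientations are given as a unit quaternion [x, y, z, w].
In Python, from rig import robot, eyes, workorder gives the robot as it stands (robot), with the cameras (eyes) and the job (workorder).
- The arm moves only by the shell command python3 nudge.py 'ROWS' [OPENING] [FORCE]. ROWS is a JSON list that holds a single list of rows (three levels of brackets), with 1 to 10 rows, each of 6 numbers: dx, dy, dz in m, then a rotation vector rx, ry, rz in rad; each row shifts and turns the commanded pose from where the row before left it, along the tool's axes as they then stand; what a row does not reach is not made up. A row lasts 1/12 s, in which the tool goes at most 0.0417 m and 0.125 rad, less where a joint would pass 70% of its speed; a pose out of reach is approached as far as the arm can. OPENING is the finger opening in m, set as the command begins (- or left out keeps the last). The fingers move at their own pace and stop on an object; FORCE is the grip in N (left out, the last holds). Time passes only in rows, so rows that do not move let the fingers close. It prints the time, the measured TCP pose, the force, the opening and the grip force at its end. Input that does not fit is refused with a message, and nothing moves.
- robot.read_state(): the state, without advancing time (a new reading comes with each control period).
- eyes.camera(name): name is "side" or "top"; returns a dict with "image" (480x640x3 uint8, blue, green, red), "range_z" (480x640 float32, m along the optical axis (not along the pixel's ray), 0 where there is no reading), "vfov" (degrees; the focal length in pixels is half the picture's height over the tangent of half this angle, whatever the lens; pixels are square), "cx", "cy" (the principal point, pixels), "k1" (the pictures are not rectified: a ray, as slopes to the right and down, at radius r is drawn at 1 + k1 r^2 times it, then the intrinsics apply), "view" (4x4, takes a point from world to camera coordinates). Camera axes: x right, y up, looking along -z (the intrinsics and any distortion apply to the point x, -y, -z); pixel columns grow to the right and rows downward; lengths in m; the calibration is good to about 2 mm. A picture is of the moment at which its call begins.
- workorder.job_done(): hands the job in; it is judged then, once.
The state is a dict: "time": time; "qpos": joint angles; "qd": joint speeds; "joint_efforts": joint torques, N m; "position": TCP position; "ee_rot": TCP orientation; "force": force on the tool from outside, world axes, zero at the start; "torque": the same for the moment, N m; "grip_width": finger opening in m; "gripper_force": force on a finger pad.
Only numpy, scipy, OpenCV 4.12 (cv2) and the standard library are available. Lean on these libraries where they do the work, as an engineer would, in place of code of your own. Each camera call takes 0.05 s, during which the arm holds its last target. There are 200 camera calls.

TASK

Four spent cryovials lie in the steel scoop: push the waste bin's spring flap open with the front of the scoop, keeping the gripper itself off the contaminated bin, and tip all four vials in while the scoop still holds the flap open. Then set the empty scoop back upright with its pan on the blue-edged bench pad, and last lift the red shutter out of the wire rack and slide it down the guides in front of the flap until it is fully home, so that the bin is ready to be carried away. Leave the glass plate standing in the rack and do not disturb the brown bottle, the beaker or the Petri dish.

Things in the scene. Friction and masses are not known exactly. Their poses are not given: they have to be found in the camera images.
- bin: Fixed yellow benchtop waste bin, 130 deep (x) x 172 wide (y) x 192 mm high; walls 4 mm (front 6 mm), inner floor at z = 4 mm, flat roof. Origin: centre of its underside, +z up; its front looks along its own -x, front face in the plane x = -65 mm. Black carrying handles stand out 16 mm at both sides.
- bin_sill (a point): Middle of the lower edge of the front opening: x = -65, z = 72 mm of the bin. The opening is 140 mm wide (70 mm either side of the middle) and runs from this sill up to the header at z = 180 mm; the white flap closes it.
- bin_slot (a point): Middle of the top mouth of the shutter groove: x = -71.8, y = 0, z = 192 mm of the bin. Two grey upright guides at the sides of the opening (y 70 to 86 mm at both sides, x -65 to -80 mm) form the groove: 8.5 mm wide in x, 163 mm in y, open at the top, lead-ins flaring outward up to z = 203 mm; a ledge at z = 64 mm carries the shutter.
- flap (a joint): White flap of the bin, in rad: 0 shut (hanging upright in the front opening), growing as its lower edge swings inward and up, stop at 1.35. A spring shuts it: 0.09 N m when shut (about 1 N at the lower edge), 0.15 N m per rad more as it opens; the weight of the vials does not open it.
- flap_edge (a point): Middle of the flap's lower edge, 103 mm below its hinge; the hinge runs across the bin at x = -62, z = 176 mm of the bin. The flap is 136 mm wide and 4 mm thick.
- scoop: Loose flat-bottomed steel scoop, about 160 g. Origin: centre of the pan's underside; +z up, +x to the open front. Pan 96 long (x -48 to 48) x 114 mm wide; floor 2.5 mm thick, its last 22 mm rising 4 mm; side walls 24 mm high right up to the lip, back wall 28 mm, no front wall: vials roll out once the nose is tipped more than about 10 degrees down.
- scoop_lip (a point): Middle of the scoop's front lip (upper face of the floor's front edge): x = 48, z = 6.5 mm of the scoop.
- scoop_grip (a point): Middle of the scoop's straight black handle: x = -105, z = 45 mm of the scoop. The handle has flat sides, is 14 wide (y), 24 high (z 33 to 57) and 80 mm long (x -145 to -65): grip it across y, from above or tilted.
- pad: Fixed absorbent bench pad, white with a blue edge, 220 (x) x 170 (y) x 1.6 mm; origin at the centre of its underside. The scoop starts on it.
- vial_red: Spent screw-cap cryovial with a red cap, round, 44 mm long, 13 mm in diameter (cap 14 mm), 11 g; lies across the scoop's pan. Origin: its middle, on its axis; +x towards the cap.
- vial_blue: The same with a blue cap.
- vial_green: The same with a green cap.
- vial_white: The same with a white cap.
- shutter: Loose red plastic shutter plate, 5.5 thick (x) x 160 wide (y) x 130 mm high, 90 g, standing upright in the rack; the same from both faces. Origin: middle of its lower edge; +z up. On the middle of its upper edge a grip tab 12 thick (x) x 50 wide (y), from z = 129 to 167 mm, to be gripped across x from straight above.
- rack: Fixed white wire drying rack, 136 (x) x 106 (y) x 62 mm; two slots at x = -35 and +35 mm, each between two wire hoops 8.5 mm apart, hold one upright plate each, plate faces along x; the plates stand on rods at z = 7.5 mm. Origin: centre of its underside.
- gel_plate: Loose greenish glass plate, 5 x 150 x 100 mm high, standing in the rack's other slot; origin in the middle of its lower edge, +z up. Stays there.
- amber_bottle: Brown reagent bottle, 60 mm in diameter, 125 mm high, bystander; origin at the centre of its underside.
- beaker: Glass beaker, 73 mm in diameter, 92 mm high, bystander; origin at the centre of its underside.
- petri: Closed Petri dish, 63 mm in diameter, 15 mm high, bystander; origin at the centre of its underside.

How it is judged:
By the outcome, as a careful person would: the job done as asked, in the order asked, and still so for the second after the job is handed in, with the robot touching nothing.
It also fails if it takes over 72 s, if anything falls off the work surface, if the arm or the gripper's body presses on something with over 40 N, if the wrist force passes 120 N, or if a joint passes its speed limit or range.

## Working session

There is one attempt and no reset: what is moved stays moved. The work goes in short steps, Python scripts to look and compute and a shell command to move; the robot and the scene stay as the last step left them, time stands still between calls to the robot, and variables do not carry over. Pictures are saved under pics/ and viewed, at most 10 in all, crops included, and the job is handed in when it is done.

```bash
ls; mkdir -p pics; cat > h.py <<'E'
import numpy as np, cv2
from scipy.spatial.transform import Rotation as R
from rig import robot, eyes, workorder
def K(c):
    f=240/np.tan(np.radians(c["vfov"])/2)
    return np.array([[f,0,c["cx"]],[0,f,c["cy"]],[0,0,1]])
def rays(c,uv):
    uv=np.asarray(uv,float).reshape(-1,1,2)
    s=cv2.undistortPointsIter(uv,K(c),np.array([c["k1"],0,0,0.]),None,None,(3,50,1e-10)).reshape(-1,2)
    d=np.c_[s[:,0],-s[:,1],-np.ones(len(s))]
    V=np.array(c["view"]);Rt=V[:3,:3].T
    return -Rt@V[:3,3], d@V[:3,:3]
def onplane(c,uv,z):
    o,d=rays(c,uv); return o+d*((z-o[2])/d[:,2])[:,None]
def cloud(c):
    v,u=np.mgrid[0:480,0:640]; o,d=rays(c,np.c_[u.ravel(),v.ravel()])
    z=c["range_z"].ravel(); P=o+d*z[:,None]; P[z==0]=np.nan
    return P.reshape(480,640,3)
def proj(c,P):
    V=np.array(c["view"]);p=np.atleast_2d(P)@V[:3,:3].T+V[:3,3]
    p=p*[1,-1,-1]; return cv2.projectPoints(p,np.zeros(3),np.zeros(3),K(c),np.array([c["k1"],0,0,0.]))[0].reshape(-1,2)
E
python3 - <<'E'
from h import *
for n in("top","side"):
    c=eyes.camera(n); cv2.imwrite(f"pics/{n}0.png",c["image"]); np.save(f"{n}0.npy",c,allow_pickle=True)
    print(n,{k:c[k] for k in("vfov","cx","cy","k1")},np.round(c["view"],3).tolist())
E
```

```text
nudge.py
pics
rig.py
top {'vfov': 48.20674018740758, 'cx': 317.8587246031338, 'cy': 232.6009711153093, 'k1': -0.00871176375885551} [[-0.084, -0.996, -0.006, 0.147], [0.973, -0.083, 0.215, -0.55], [-0.214, 0.013, 0.977, -1.448], [0.0, 0.0, 0.0, 1.0]]
side {'vfov': 42.36394737694333, 'cx': 316.0266622663809, 'cy': 230.5711723448824, 'k1': -0.10086451115073859} [[-0.989, -0.145, 0.011, 0.548], [0.075, -0.448, 0.891, -0.108], [-0.124, 0.882, 0.454, -1.412], [0.0, 0.0, 0.0, 1.0]]
```

View pics/top0.png

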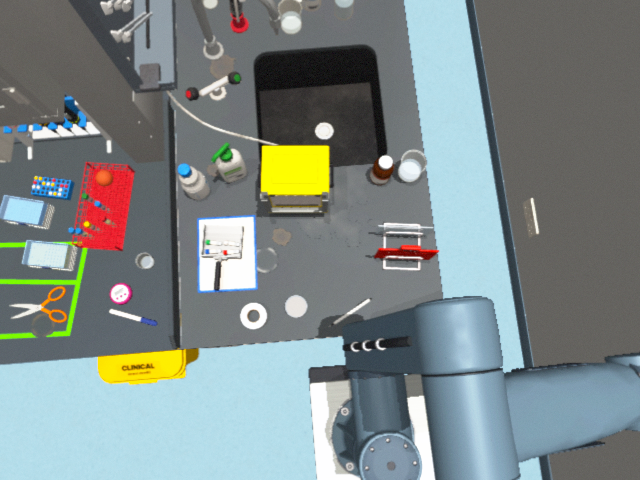

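View pics/side0.png

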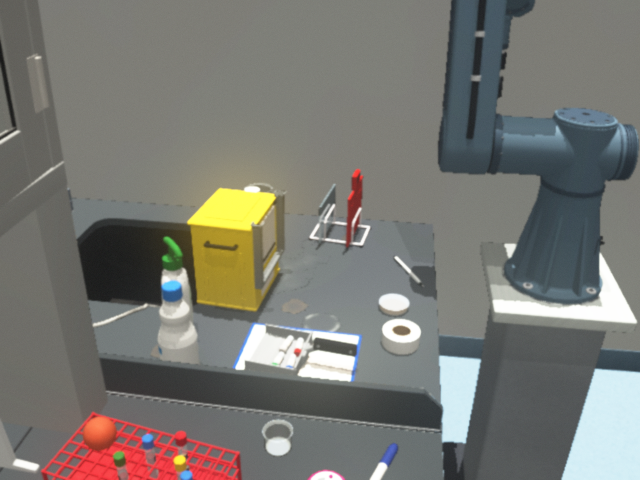

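The top view shows the yellow bin at about (295,185) with its front towards the robot. The scoop lies on the blue-edged pad at about (222,245) with its handle at (218,275). The red shutter stands in the rack at (405,253), and the glass plate is in the farther slot at (405,230). The side view shows the same: bin (237,250), scoop (285,350), shutter (355,210).

```bash
cat > m.py <<'E'
from h import *
C={n:np.load(f"{n}0.npy",allow_pickle=True).item() for n in("top","side")}
def rect(P):
    r=cv2.minAreaRect((P[:,:2]*1000).astype(np.float32)); return np.round(r[0],1),np.round(r[1],1),round(r[2],2)
for n,c in C.items():
    P=cloud(c); H=cv2.cvtColor(c["image"],cv2.COLOR_BGR2HSV); h,s,v=[H[...,i].astype(int) for i in range(3)]
    X,Y,Z=P[...,0],P[...,1],P[...,2]
    reg=(X>.25)&(X<.9)&(Y>-.3)&(Y<.45)&(Z>-.01)&(Z<.3)
    print(n,"table z",np.nanmedian(Z[reg&(abs(Z)<.01)]))
    def show(name,m):
        Q=P[m&reg]; 
        if len(Q)<5: print(name,len(Q));return
        print(name,len(Q),*rect(Q),"z pct",np.round(np.percentile(Q[:,2],[2,50,98])*1000,1))
    yel=(h>22)&(h<35)&(s>150)&(v>100)
    show("roof",yel&(Z>.18))
    blue=(h>100)&(h<130)&(s>120)&(Z<.02)
    show("pad",blue)
    red=((h<6)|(h>174))&(s>150)
    show("shutter",red&(Y<0)&(X<.75)); show("shutter body",red&(Y<0)&(Z<.125)&(Z>.07)&(X<.75)); show("tab",red&(Y<0)&(Z>.142)&(X<.75))
    show("tab top",red&(Y<0)&(Z>.168)&(X<.75))
    show("handle",(v<60)&(Z>.045)&(Z<.075)&(Y>.15)&(Y<.4)&(X<.55))
    big=cv2.resize(c["image"],None,fx=5,fy=5,interpolation=cv2.INTER_CUBIC)
    np.save(n+"P.npy",P)
t=cv2.resize(C["top"]["image"][135:305,190:270],None,fx=3.5,fy=3.5,interpolation=2)
t2=cv2.resize(C["top"]["image"][135:305,330:445],None,fx=3.5,fy=3.5,interpolation=2)
cv2.imwrite("pics/crop1.png",np.hstack([t,t2])[:600])
s=cv2.resize(C["side"]["image"][160:385,190:380],None,fx=2.6,fy=2.6,interpolation=2)
cv2.imwrite("pics/crop2.png",s)
E
python3 m.py
```

```text
top table z 6.616469288012183e-07
roof 3334 [706.2 149.6] [178.  140.5] 85.28 z pct [186.5 192.8 199.2]
pad 329 [536.3 367.2] [169.6 223.1] 88.42 z pct [-6.2  0.7 14.4]
shutter 519 [ 491.6 -132.7] [155.9  42.6] 86.07 z pct [ 19.1 117.6 177.8]
shutter body 213 [ 475.4 -131.7] [155.1   2.9] 83.07 z pct [ 72.1  97.7 123.6]
tab 127 [ 478.  -127.3] [134.2  13.3] 84.45 z pct [143.  172.2 179.6]
tab top 85 [ 477.5 -131.3] [48.  12.5] 86.73 z pct [168.9 173.9 179.8]
handle 27 [462.3 386.2] [ 4.8 72.5] 80.76 z pct [49.6 54.6 61.7]
side table z -0.000499592994870679
roof 2597 [705.3 152.3] [180.9 138.3] 85.29 z pct [182.3 192.3 195.6]
pad 189 [534.3 354. ] [139.9 221.8] 89.26 z pct [-2.5  0.2  4. ]
shutter 469 [ 476.6 -130.5] [169.7  10.1] 82.72 z pct [ 25.9 111.8 174.1]
shutter body 233 [ 475.4 -124.8] [154.8   4.9] 83.42 z pct [ 72.3  97.  123.9]
tab 98 [ 477.  -128.9] [53.7 10. ] 82.24 z pct [143.  166.4 176.2]
tab top 43 [ 476.9 -129. ] [53.6  9.6] 83.43 z pct [168.5 172.8 176.3]
handle 0
```

View pics/crop1.png

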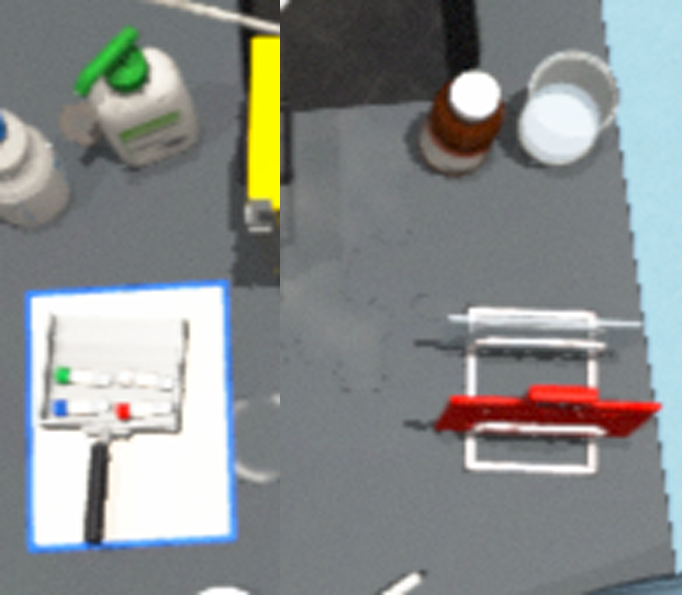

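View pics/crop2.png

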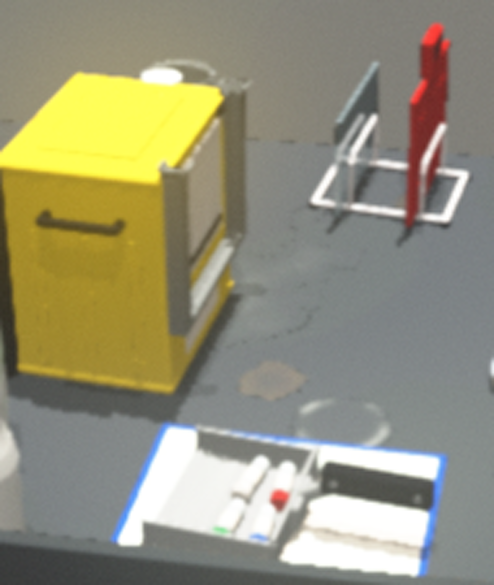

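The crops show the scoop's nose pointing up the image with four vials at the back of the pan, at crop1 (55–175, 375–415). The handle runs from (97,440) to (93,540). Crop 2 confirms the flap faces the robot between its guides, and the Petri dish is the clear ring beside the pad at crop1 (258,435).

```bash
cat > m2.py <<'E'
from h import *
C={n:np.load(f"{n}0.npy",allow_pickle=True).item() for n in("top","side")}
F=6
def contour(c,box,fn,z,name,out=False):
    x0,y0,x1,y1=box; im=cv2.resize(c["image"][y0:y1,x0:x1],None,fx=F,fy=F,interpolation=cv2.INTER_CUBIC)
    H=cv2.cvtColor(im,cv2.COLOR_BGR2HSV).astype(int); m=fn(H[...,0],H[...,1],H[...,2]).astype(np.uint8)
    cs=max(cv2.findContours(m,0,1)[0],key=cv2.contourArea).reshape(-1,2)
    uv=(cs+.5)/F-.5+[x0,y0]; P=onplane(c,uv,z)[:,:2]*1000
    r=cv2.minAreaRect(P.astype(np.float32)); print(name,np.round(r[0],1),np.round(r[1],1),round(r[2],2)); return P
t,s=C["top"],C["side"]
yel=lambda h,s,v:(h>20)&(h<36)&(s>150)&(v>170)
blk=lambda h,s,v:(v<85)
contour(t,(240,135,345,210),yel,.192,"roof top")
contour(s,(180,180,300,250),lambda h,s,v:(h>20)&(h<36)&(s>150)&(v>225),.192,"roof side")
contour(t,(205,259,232,295),blk,.057,"handle top")
contour(s,(310,335,360,358),lambda h,s,v:(v<70),.045,"handle side")
contour(t,(190,205,265,300),lambda h,s,v:(h>100)&(h<125)&(s>100),.0016,"pad top")
# pan outline: pixels
print("pan corners in top (wall tops z .026):",np.round(onplane(t,[[190+50/3.5,135+318/3.5],[190+188/3.5,135+320/3.5]],.026)*1000,0).tolist())
print("pan back corners z .03:",np.round(onplane(t,[[190+42/3.5,135+420/3.5],[190+182/3.5,135+425/3.5]],.030)*1000,0).tolist())
# handle: triangulate both ends across views: top-edge corners in side view
def tri(a,b):
    (o1,d1),(o2,d2)=rays(t,[a]),rays(s,[b]); A=np.c_[d1[0],-d2[0]]; k=np.linalg.lstsq(A,o2-o1,rcond=None)[0]
    p,q=o1+k[0]*d1[0],o2+k[1]*d2[0]; return np.round((p+q)*500,1),round(np.linalg.norm(p-q)*1000,1)
print("handle rear top",tri((190+93/3.5,135+541/3.5),(190+434/2.6,160+481/2.6)))
print("handle front top",tri((190+98/3.5,135+443/3.5),(190+321/2.6,160+466/2.6)))
P=cloud(t); q=P[150:300,195:270].reshape(-1,3)
for n,a in (("petri",(266,260)),):print(n,np.round(onplane(t,[a],.015)*1000,0))
print("bottle",onplane(t,[(190+0,0)],0)[0][:0], onplane(t,[(330+195/3.5,135+95/3.5)],.125))
print(robot.read_state())
E
python3 m2.py
```

```text
roof top [705.1 148.4] [179.4 137.7] 85.05
roof side [705.  154.6] [182.5 136.4] 85.25
handle top [463.  388.5] [12.3 77.2] 82.7Traceback (most recent call last):
  File "m2.py", line 16, in <module>
    contour(s,(310,335,360,358),lambda h,s,v:(v<70),.045,"handle side")
    ~~~~~~~^^^^^^^^^^^^^^^^^^^^^^^^^^^^^^^^^^^^^^^^^^^^^^^^^^^^^^^^^^^^
  File "m2.py", line 7, in contour
    cs=max(cv2.findContours(m,0,1)[0],key=cv2.contourArea).reshape(-1,2)
       ~~~^^^^^^^^^^^^^^^^^^^^^^^^^^^^^^^^^^^^^^^^^^^^^^^^
ValueError: max() iterable argument is empty
```

```bash
sed -i '/handle side/d' m2.py; python3 m2.py
```

```text
roof top [705.1 148.4] [179.4 137.7] 85.05
roof side [705.  154.6] [182.5 136.4] 85.25
handle top [463.  388.5] [12.3 77.2] 82.7
pad top [535.7 368.9] [174.1 223.8] 88.38
pan corners in top (wall tops z .026): [[616.0, 425.0, 26.0], [604.0, 312.0, 26.0]]
pan back corners z .03: [[530.0, 434.0, 30.0], [516.0, 321.0, 30.0]]
handle rear top (array([424.5, 392.5,  54.7]), np.float64(0.7))
handle front top (array([503.1, 385.5,  52.7]), np.float64(0.0))
petri [[503. 255.  15.]]
bottle [] [[ 0.72895211 -0.10246388  0.125     ]]
{'time': 0.1, 'qpos': array([-1.55529081e+00,  1.81477523e-01,  1.60789618e+00, -2.62295659e-05,
        1.35379583e+00, -2.06307512e-01]), 'qd': array([-0.00012477, -0.00116461, -0.00406199, -0.00114135, -0.00151039,
        0.00118127]), 'joint_efforts': array([ 3.15623074e-04, -4.45878339e+01, -3.52236807e+01, -3.22547530e-04,
        4.21422141e-03,  1.35781144e-05]), 'position': array([ 0.12649683, -0.56043147,  0.24447388]), 'ee_rot': array([ 9.93855551e-01,  1.10682072e-01,  6.23573924e-05, -7.86076923e-04]), 'force': array([ 0.85439121,  0.37307332, -0.41745712]), 'torque': array([-0.05316319,  0.00412681,  0.00310651]), 'gripper_force': 0.0, 'grip_width': 0.08532591388716126}
```

```bash
cat > go.py <<'E'
# usage: go.py x y z yaw pitch(tilt of tool z towards +tool x) : offsets in tool axes
import sys; from h import *
a=list(map(float,sys.argv[1:])); s=robot.read_state(); R0=R.from_quat(s["ee_rot"])
G=R.from_euler("Z",a[3])*R.from_euler("X",np.pi)*R.from_euler("Y",a[4])
d=np.array(a[:3])-s["position"]
rv=(R0.inv()*G).as_rotvec()
print("now",np.round(s["position"],4),"zyaw/pitch",np.round([np.arctan2(*R0.as_matrix()[[1,0],0]),np.arctan2(*(R0.as_matrix()[2,[0,2]]*[-1,-1]))],3))
print("trans in present axes",np.round(R0.inv().apply(d),4)," in goal axes",np.round(G.inv().apply(d),4)," rotvec",np.round(rv,4))
E
python3 go.py 0.42 -0.25 0.28 -0.108 0; python3 go.py 0.42 0.36 0.28 -0.108 0
```

```text
now [ 0.1265 -0.5604  0.2445] zyaw/pitch [ 0.222 -0.   ]
trans in present axes [ 0.3546 -0.2383 -0.0351]  in goal axes [ 0.2583 -0.3403 -0.0355]  rotvec [-0.0016 -0.      0.3298]
now [ 0.1265 -0.5604  0.2445] zyaw/pitch [ 0.222 -0.   ]
trans in present axes [ 0.4888 -0.8334 -0.0341]  in goal axes [ 0.1926 -0.9467 -0.0355]  rotvec [-0.0016 -0.      0.3298]
```

```bash
python3 nudge.py '[[[0, 0, 0, 0, 0, 0.11], [0, 0, 0, 0, 0, 0.11], [0, 0, 0, 0, 0, 0.11], [0.0215, -0.0283, -0.003, 0, 0, 0], [0.0215, -0.0283, -0.003, 0, 0, 0], [0.0215, -0.0283, -0.003, 0, 0, 0], [0.0215, -0.0283, -0.003, 0, 0, 0], [0.0215, -0.0283, -0.003, 0, 0, 0], [0.0215, -0.0283, -0.003, 0, 0, 0], [0.0215, -0.0283, -0.003, 0, 0, 0]]]' 0.06
python3 nudge.py '[[[0.0215, -0.0283, -0.003, 0, 0, 0], [0.0215, -0.0283, -0.003, 0, 0, 0], [0.0215, -0.0283, -0.003, 0, 0, 0], [0.0215, -0.0283, -0.003, 0, 0, 0], [0.0215, -0.0283, -0.003, 0, 0, 0]]]'
python3 go.py 0.42 0.36 0.28 -0.108 0.52
```

```text
time: 0.93
position: [0.2983, -0.3786, 0.2661]
ee_rot: [0.999, -0.054, -0.0, -0.0]
force: [0.9, -0.9, -0.2]
grip_width: 0.0601
gripper_force: 0.0
time: 1.35
position: [0.4204, -0.2495, 0.2812]
ee_rot: [0.999, -0.054, -0.0, -0.0]
force: [1.3, -0.8, 0.8]
grip_width: 0.0605
gripper_force: 0.0
now [ 0.4204 -0.2495  0.2812] zyaw/pitch [-0.108  0.   ]
trans in present axes [-0.0663 -0.6059  0.0013]  in goal axes [-0.058  -0.6059 -0.0318]  rotvec [-1.000e-04  5.202e-01 -4.000e-04]
```

```bash
python3 nudge.py '[[[-0.004, -0.0357, 0, 0, 0, 0], [-0.004, -0.0357, 0, 0, 0, 0], [-0.004, -0.0357, 0, 0, 0, 0], [-0.004, -0.0357, 0, 0, 0, 0], [-0.004, -0.0357, 0, 0, 0, 0], [-0.004, -0.0357, 0, 0, 0, 0], [-0.004, -0.0357, 0, 0, 0, 0], [-0.004, -0.0357, 0, 0, 0, 0], [-0.004, -0.0357, 0, 0, 0, 0], [-0.004, -0.0357, 0, 0, 0, 0]]]' 0.06 >/dev/null
python3 nudge.py '[[[-0.004, -0.0357, 0, 0, 0, 0], [-0.004, -0.0357, 0, 0, 0, 0], [-0.004, -0.0357, 0, 0, 0, 0], [-0.004, -0.0357, 0, 0, 0, 0], [-0.004, -0.0357, 0, 0, 0, 0], [-0.004, -0.0357, 0, 0, 0, 0], [-0.004, -0.0357, 0, 0, 0, 0]]]'
python3 nudge.py '[[[0, 0, 0, 0, 0.104, 0], [0, 0, 0, 0, 0.104, 0], [0, 0, 0, 0, 0.104, 0], [0, 0, 0, 0, 0.104, 0], [0, 0, 0, 0, 0.104, 0]]]'
python3 go.py 0.4662 0.3884 0.0423 -0.108 0.52
```

```text
time: 2.77
position: [0.4169, 0.3613, 0.2808]
ee_rot: [0.999, -0.054, -0.0, 0.0]
force: [1.5, -0.2, 0.2]
grip_width: 0.0601
gripper_force: 0.0
time: 3.18
position: [0.4174, 0.3599, 0.2816]
ee_rot: [0.964, -0.052, 0.259, 0.013]
force: [0.7, -1.4, -0.5]
grip_width: 0.0599
gripper_force: 0.0
now [0.4174 0.3599 0.2816] zyaw/pitch [-0.108 -0.525]
trans in present axes [-0.0806 -0.0332  0.2299]  in goal axes [-0.0795 -0.0336  0.2302]  rotvec [-0.0016 -0.0048  0.0003]
```

```bash
python3 nudge.py '[[[-0.027, -0.011, 0.02, 0, 0, 0], [-0.027, -0.011, 0.02, 0, 0, 0], [-0.0266, -0.0112, 0.02, 0, 0, 0], [0, 0, 0.035, 0, 0, 0], [0, 0, 0.035, 0, 0, 0], [0, 0, 0.03, 0, 0, 0], [0, 0, 0.03, 0, 0, 0], [0, 0, 0, 0, 0, 0]]]' 0.045
python3 go.py 0.4662 0.3884 0.0423 -0.108 0.525
python3 - <<'E'
from h import *
t=eyes.camera("top");s=eyes.camera("side")
cv2.imwrite("pics/g1.png",np.hstack([cv2.resize(t["image"][190:310,180:280],None,fx=4,fy=4),cv2.resize(s["image"][240:400,230:330+30],None,fx=3,fy=3)]))
E
```

```text
time: 3.85
position: [0.4443, 0.3867, 0.0699]
ee_rot: [0.966, -0.052, 0.253, 0.017]
force: [-0.6, -1.6, -0.7]
grip_width: 0.0454
gripper_force: 0.0
now [0.4443 0.3867 0.0699] zyaw/pitch [-0.106 -0.513]
trans in present axes [ 0.0053 -0.0043  0.0346]  in goal axes [ 0.0048 -0.0041  0.0347]  rotvec [0.0073 0.0118 0.0015]
```

View pics/g1.png

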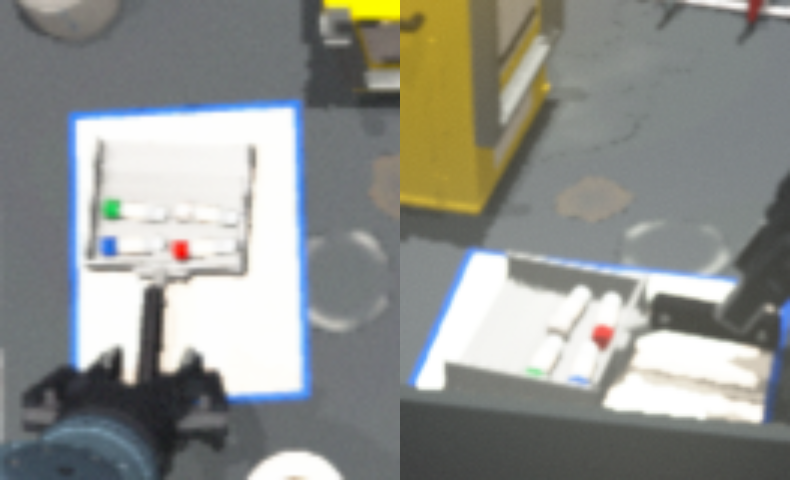

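The picture shows the open fingers straddling the handle: fingers at about (105,365) and (205,370), handle at (150,330). All four vials are in the pan.

```bash
python3 nudge.py '[[[0.0025, -0.002, 0.0175, 0, 0.006, 0], [0.0025, -0.002, 0.0172, 0, 0.006, 0], [0, 0, 0, 0, 0, 0]]]'
python3 go.py 0.4662 0.3884 0.0423 -0.108 0.525
python3 nudge.py '[[[0, 0, 0, 0, 0, 0], [0, 0, 0, 0, 0, 0], [0, 0, 0, 0, 0, 0], [0, 0, 0, 0, 0, 0], [0, 0, 0, 0, 0, 0], [0, 0, 0, 0, 0, 0]]]' 0 100
```

```text
time: 4.2
position: [0.468, 0.3918, 0.0492]
ee_rot: [0.963, -0.052, 0.263, 0.014]
force: [-0.3, -0.7, 0.9]
grip_width: 0.0448
gripper_force: 0.0
now [0.468  0.3918 0.0492] zyaw/pitch [-0.109 -0.533]
trans in present axes [-0.0047  0.0036  0.0052]  in goal axes [-0.0047  0.0036  0.0052]  rotvec [-0.0002 -0.0078 -0.0006]
time: 4.7
position: [0.4676, 0.3924, 0.0507]
ee_rot: [0.963, -0.052, 0.263, 0.013]
force: [-4.8, -0.3, 8.7]
grip_width: 0.0122
gripper_force: 98.1
```

```bash
python3 nudge.py '[[[0, 0, 0, 0, 0, 0], [0, 0, 0, 0, 0, 0], [0, 0, 0, 0, 0, 0]]]' 0.03
python3 nudge.py '[[[-0.003, 0.002, 0.003, 0, 0, 0], [-0.002, 0.0015, 0.003, 0, 0, 0], [0, 0, 0, 0, 0, 0], [0, 0, 0, 0, 0, 0]]]'
python3 nudge.py '[[[0, 0, 0, 0, 0, 0], [0, 0, 0, 0, 0, 0], [0, 0, 0, 0, 0, 0], [0, 0, 0, 0, 0, 0], [0, 0, 0, 0, 0, 0]]]' 0 100
python3 go.py 0.4662 0.3884 0.0423 -0.108 0.525
```

```text
time: 4.95
position: [0.4673, 0.3916, 0.0491]
ee_rot: [0.963, -0.052, 0.263, 0.014]
force: [-0.6, 1.0, 0.3]
grip_width: 0.0296
gripper_force: 0.0
time: 5.28
position: [0.4654, 0.3876, 0.0403]
ee_rot: [0.964, -0.052, 0.262, 0.015]
force: [0.1, -0.2, -1.0]
grip_width: 0.0298
gripper_force: 0.0
time: 5.7
position: [0.4659, 0.3882, 0.0411]
ee_rot: [0.963, -0.052, 0.263, 0.014]
force: [0.9, 1.2, -0.1]
grip_width: 0.0129
gripper_force: 97.0
now [0.4659 0.3882 0.0411] zyaw/pitch [-0.108 -0.532]
trans in present axes [ 0.0008 -0.0002 -0.0009]  in goal axes [ 0.0008 -0.0002 -0.0009]  rotvec [ 0.     -0.0071 -0.0002]
```

```bash
python3 nudge.py '[[[0.0025, 0, -0.0043, 0, 0, 0], [0.005, 0, -0.0086, 0, 0, 0], [0.005, 0, -0.0086, 0, 0, 0], [0.005, 0, -0.0086, 0, 0.02, 0], [0.005, 0, -0.0086, 0, 0.03, 0], [0.005, 0, -0.0086, 0, 0.03, 0], [0.005, 0, -0.0086, 0, 0.03, 0], [0.006, 0, -0.0086, 0, 0.01, 0], [0.006, 0, -0.008, 0, 0, 0], [0.003, 0, -0.004, 0, 0, 0]]]'
python3 - <<'E'
from h import *
t=eyes.camera("top");s=eyes.camera("side")
np.save("l1.npy",[t,s],allow_pickle=True)
cv2.imwrite("pics/l1.png",np.hstack([cv2.resize(t["image"][190:310,180:280],None,fx=4,fy=4),cv2.resize(s["image"][240:400,230:330+30],None,fx=3,fy=3)]))
E
python3 go.py 0.4484 0.1728 0.14 -0.085 0.64
```

```text
time: 6.53
position: [0.4638, 0.3892, 0.1335]
ee_rot: [0.946, -0.051, 0.321, 0.016]
force: [0.4, -0.0, -0.8]
grip_width: 0.0128
gripper_force: 97.3
now [0.4643 0.3892 0.1333] zyaw/pitch [-0.11  -0.654]
trans in present axes [ 0.0104  0.2168 -0.0011]  in goal axes [ 0.006   0.217  -0.0038]  rotvec [ 0.0119 -0.0142 -0.0199]
```

View pics/l1.png

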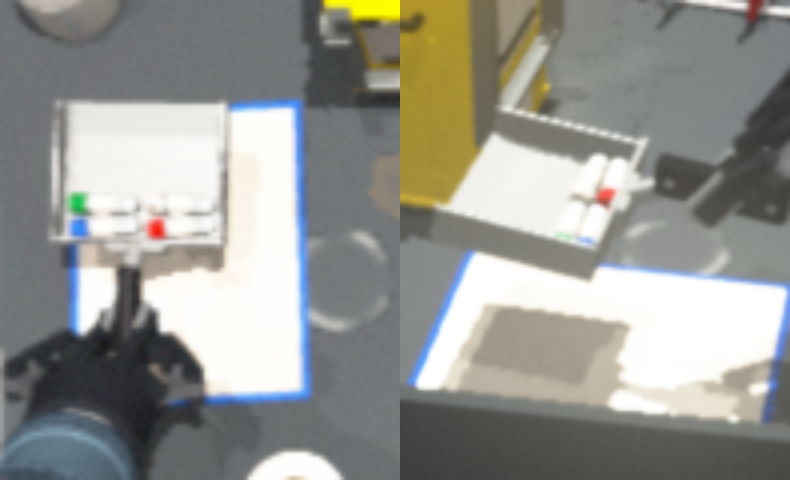

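The picture shows the scoop lifted off the pad, slightly nose up, with all four vials resting against the back wall. The front wall corners are at (57,103) and (227,105) in the left panel, and at (437,205) and (500,107) in the right panel.

```bash
python3 nudge.py '[[[0, 0.005, 0, 0, 0, 0], [0, 0.01, 0, 0, 0, 0], [0, 0.015, 0, 0, 0, 0], [0, 0.018, 0, 0.002, 0, -0.004], [0.001, 0.018, 0, 0.002, 0, -0.004], [0.001, 0.018, 0, 0.002, 0, -0.004], [0.001, 0.018, 0, 0.002, 0, -0.004], [0.001, 0.018, 0, 0.002, 0, -0.004], [0.001, 0.018, 0, 0.001, 0, 0], [0.001, 0.018, 0, 0, 0, 0]]]' >/dev/null
python3 nudge.py '[[[0, 0.018, 0, 0, 0, 0], [0, 0.016, 0, 0, 0, 0], [0, 0.015, 0, 0, 0, 0], [0, 0.01, 0, 0, 0, 0], [0, 0.005, 0, 0, 0, 0], [0, 0, 0, 0, 0, 0]]]'
cat > v.py <<'E'
from h import *
import sys
t=eyes.camera("top");s=eyes.camera("side"); np.save("v.npy",[t,s],allow_pickle=True)
a=t["image"][125:285,225:385-50];b=s["image"][170:330,180:300+20]
cv2.imwrite("pics/%s.png"%sys.argv[1],np.hstack([cv2.resize(a,None,fx=3,fy=3),cv2.resize(b,None,fx=3,fy=3)]))
E
python3 v.py p1
python3 - <<'E'
from h import *
t,s=np.load("l1.npy",allow_pickle=True)
def tri(a,b):
    (o1,d1),(o2,d2)=rays(t,[a]),rays(s,[b]); A=np.c_[d1[0],-d2[0]]; k=np.linalg.lstsq(A,o2-o1,rcond=None)[0]
    p,q=o1+k[0]*d1[0],o2+k[1]*d2[0]; return np.round((p+q)*500,1),round(np.linalg.norm(p-q)*1000,1)
print(tri((236.75,216.25),(263.3,275.7)),tri((194.25,215.75),(242.3,308.3)))
# bin guides: grey pixels near z .192 from clouds
for n in("top","side"):
    P=np.load(n+"P.npy"); c=np.load(f"{n}0.npy",allow_pickle=True).item(); H=cv2.cvtColor(c["image"],cv2.COLOR_BGR2HSV)
    u=np.array([.9964,-.0845]);nn=np.array([.0845,.9964]); Q=P[...,:2]-[.7055,.151]; bx,by=Q@u*1000,Q@nn*1000; z=P[...,2]*1000
    m=(H[...,1]<60)&(bx>-95)&(bx<-55)&(z>80)&(z<210)&(abs(by)<100)
    for lo,hi in((-100,-66),(66,100)):
        k=m&(by>lo)&(by<hi); print(n,lo,k.sum(),"bx",np.percentile(bx[k],[3,50,97]).round(1),"by",np.percentile(by[k],[3,50,97]).round(1),"z",np.percentile(z[k],[97]).round(1))
    k=m&(abs(by)<60)&(z>90)&(z<165); print("flap",k.sum(),np.nanmedian(bx[k]))
    y=(H[...,0]>20)&(H[...,0]<36)&(H[...,1]>150)&(z>187)&(z<197)&(abs(bx)<100)&(abs(by)<120)
    print("roof bx,by",np.percentile(bx[y],[1,99]).round(1),np.percentile(by[y],[1,99]).round(1))
E
python3 go.py 0.4484 0.1728 0.135 -0.085 0.64
```

```text
time: 7.97
position: [0.4464, 0.167, 0.1342]
ee_rot: [0.947, -0.041, 0.319, 0.016]
force: [-0.4, 0.3, -2.1]
grip_width: 0.0129
gripper_force: 97.5
(array([608.2, 315.2, 133.6]), np.float64(0.8)) (array([619. , 428.9, 135.7]), np.float64(1.2))
top -100 106 bx [-86.1 -79.9 -64.4] by [-89.6 -80.8 -66.1] z [203.8]
top 66 133 bx [-85.  -79.7 -66.7] by [68.7 75.9 86. ] z [203.1]
flap 330 -64.68514448295345
roof bx,by [-65.8  69.3] [-89.9  85. ]
side -100 138 bx [-86.1 -81.8 -66.3] by [-89.9 -82.4 -71.7] z [202.7]
side 66 138 bx [-86.3 -78.1 -70.5] by [72.7 84.1 88.2] z [201.7]
flap 264 -66.74335725334018
roof bx,by [-67.8  65.8] [-83.3  89.2]
now [0.4471 0.1682 0.1348] zyaw/pitch [-0.084 -0.651]
trans in present axes [ 0.0009 -0.0047  0.0004]  in goal axes [ 0.0009 -0.0047  0.0004]  rotvec [ 0.0043 -0.0112  0.0007]
```

View pics/p1.png

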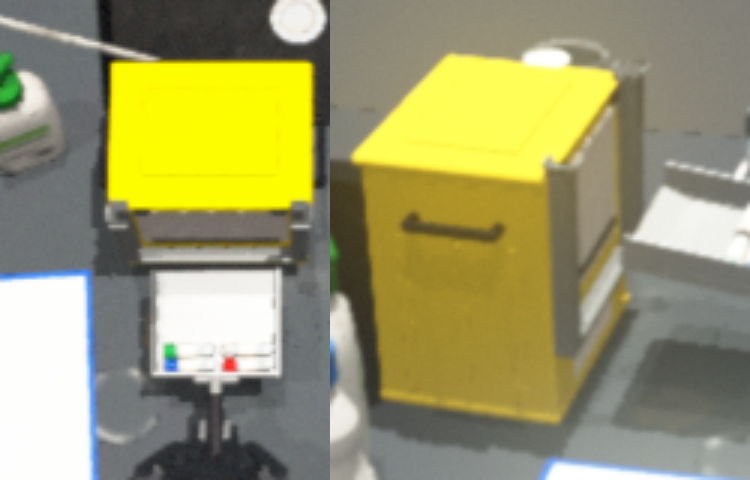

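The picture shows the scoop in front of the opening, pan centre at about (217,320), roughly on the bin's axis. The vials are still at the back, and the pan is nose up with the lip below the flap's middle.

```bash
python3 nudge.py '[[[-0.003, -0.0015, 0.0047, 0, -0.02, 0], [-0.0032, -0.0016, 0.0047, 0, -0.02, 0], [-0.0032, -0.0016, 0.0047, 0, -0.02, 0], [0, 0, 0, 0, -0.01, 0], [0, 0, 0, 0, 0, 0]]]'
python3 go.py 0.5677 0.1627 0.1178 -0.0815 0.58
```

```text
time: 8.48
position: [0.4488, 0.1738, 0.1181]
ee_rot: [0.957, -0.04, 0.286, 0.014]
force: [-0.6, 0.3, -1.3]
grip_width: 0.0128
gripper_force: 97.5
now [0.4488 0.1738 0.1181] zyaw/pitch [-0.083 -0.581]
trans in present axes [0.0996 0.0009 0.0658]  in goal axes [0.0997 0.0014 0.0657]  rotvec [ 0.0051 -0.0009 -0.0011]
```

```bash
python3 nudge.py '[[[0.005, 0, 0.0033, 0, 0, 0], [0.0083, 0, 0.0055, 0, 0, 0], [0.0083, 0, 0.0055, 0, 0, 0], [0.0083, 0, 0.0055, 0, 0, 0], [0.0083, 0, 0.0055, 0, 0, 0], [0.0083, 0, 0.0055, 0, 0, 0], [0.0083, 0, 0.0055, 0, 0, 0]]]'
python3 nudge.py '[[[0.0083, 0.0001, 0.0055, 0, 0, 0], [0.0083, 0.0002, 0.0055, 0, 0, 0], [0.0083, 0.0002, 0.0055, 0, 0, 0], [0.0083, 0.0002, 0.0055, 0, 0, 0], [0.0083, 0.0002, 0.0055, 0, 0, 0], [0.003, 0, 0.002, 0, 0, 0], [0, 0, 0, 0, 0, 0]]]'
python3 v.py p2; python3 go.py 0.5677 0.1627 0.1178 -0.0815 0.58
```

```text
time: 9.07
position: [0.515, 0.1676, 0.1177]
ee_rot: [0.957, -0.041, 0.286, 0.014]
force: [-2.0, -0.1, -1.3]
grip_width: 0.0128
gripper_force: 97.8
time: 9.65
position: [0.5683, 0.1621, 0.1179]
ee_rot: [0.957, -0.041, 0.287, 0.014]
force: [3.4, -0.1, -7.9]
grip_width: 0.013
gripper_force: 97.1
now [0.5669 0.1622 0.1173] zyaw/pitch [-0.083 -0.581]
trans in present axes [ 0.0009 -0.0005  0.    ]  in goal axes [ 0.0009 -0.0005  0.    ]  rotvec [ 0.0057 -0.0005 -0.0016]
```

View pics/p2.png

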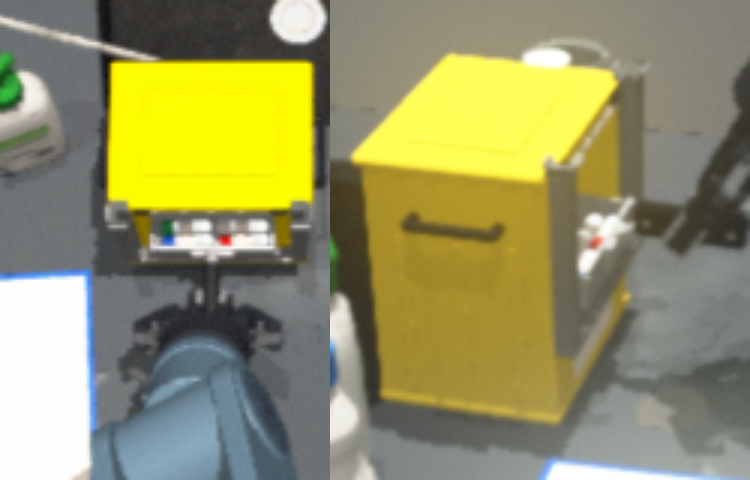

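The picture shows the flap pushed in by the scoop, with its front inside the opening. All four vials are still in the pan at about (165–265, 232), and the gripper is well clear of the bin.

```bash
python3 nudge.py '[[[0.0034, 0, -0.0015, 0, -0.036, 0], [0.0034, 0, -0.0015, 0, -0.036, 0], [0.0034, 0, -0.0015, 0, -0.036, 0], [0.0032, 0, -0.0019, 0, -0.036, 0], [0.0032, 0, -0.0019, 0, -0.036, 0], [0.0032, 0, -0.0019, 0, -0.036, 0], [0.003, 0, -0.0022, 0, -0.036, 0], [0.003, 0, -0.0022, 0, -0.036, 0], [0.003, 0, -0.0022, 0, -0.036, 0]]]'
python3 nudge.py '[[[0.0027, 0, -0.0025, 0, -0.036, 0], [0.0027, 0, -0.0025, 0, -0.036, 0], [0.0027, 0, -0.0025, 0, -0.036, 0], [0.0024, 0, -0.0028, 0, -0.036, 0], [0.0024, 0, -0.0028, 0, -0.036, 0], [0.0024, 0, -0.0028, 0, -0.036, 0], [0, 0, 0, 0, 0, 0], [0, 0, 0, 0, 0, 0], [0, 0, 0, 0, 0, 0], [0, 0, 0, 0, 0, 0]]]'
python3 v.py p3; python3 go.py 0.597 0.160 0.163 -0.0815 0.04
```

```text
time: 10.5
position: [0.5858, 0.1612, 0.1458]
ee_rot: [0.991, -0.042, 0.128, 0.007]
force: [-2.0, -0.5, -2.9]
grip_width: 0.0124
gripper_force: 98.6
time: 11.33
position: [0.5979, 0.16, 0.1633]
ee_rot: [0.999, -0.043, 0.021, 0.003]
force: [-1.7, -0.4, -3.1]
grip_width: 0.0128
gripper_force: 98.5
now [0.5981 0.16   0.1635] zyaw/pitch [-0.085 -0.042]
trans in present axes [-0.0011  0.0001  0.0005]  in goal axes [-0.0011  0.0001  0.0005]  rotvec [ 0.0038 -0.0019 -0.0037]
```

View pics/p3.png

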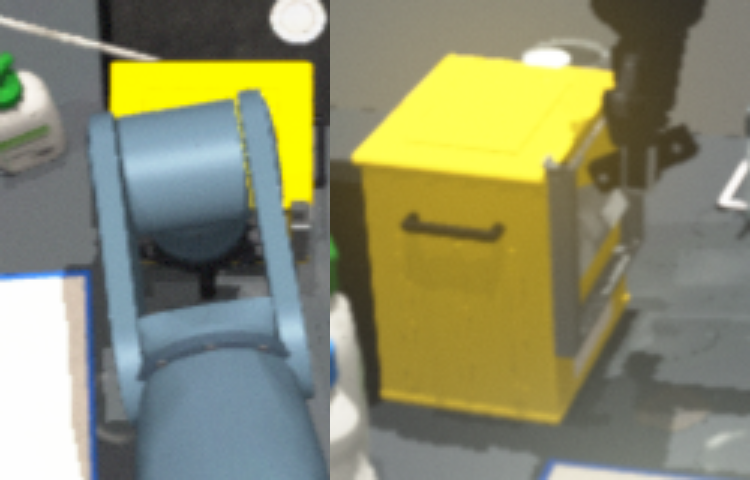

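The picture shows the scoop tipped nose-down in the opening, with the gripper above and in front of the bin, clear of the guides. The visible pan area at about (610,215) is bare.

I'll tip slightly further, hold, then level and withdraw.

```bash
python3 nudge.py '[[[0, 0, 0, 0, -0.04, 0], [0, 0, 0, 0, -0.04, 0], [0, 0, 0, 0, -0.03, 0], [0, 0, 0, 0, 0, 0], [0, 0, 0, 0, 0, 0], [0, 0, 0, 0, 0, 0], [0, 0, 0, 0, 0, 0], [0, 0, 0, 0, 0, 0], [0, 0, 0, 0, 0, 0], [0, 0, 0, 0, 0, 0]]]'
python3 go.py 0.5677 0.1627 0.1178 -0.0815 0.58
python3 - <<'E'
from h import *
s=eyes.camera("side"); P=cloud(s)
u=np.array([.9964,-.0845]);nn=np.array([.0845,.9964]); Q=P[...,:2]-[.7055,.151]; bx,by=Q@u*1000,Q@nn*1000; z=P[...,2]*1000
H=cv2.cvtColor(s["image"],cv2.COLOR_BGR2HSV)
b=s["image"]; m=(bx>-200)&(bx<55)&(abs(by)<66)&(z>5)&(z<180)&(H[...,1]>150)&((H[...,0]<8)|(H[...,0]>170)|((H[...,0]>45)&(H[...,0]<130)))
for v,u_ in zip(*np.where(m)): print(u_,v,H[v,u_],round(bx[v,u_]),round(by[v,u_]),round(z[v,u_]))
E
```

```text
time: 12.27
position: [0.5985, 0.1599, 0.1637]
ee_rot: [0.999, -0.043, -0.034, 0.0]
force: [0.2, -0.4, -4.1]
grip_width: 0.0127
gripper_force: 98.3
now [0.5985 0.1599 0.1637] zyaw/pitch [-0.086  0.068]
trans in present axes [-0.0278 -0.0003  0.0479]  in goal axes [-0.051  -0.0002  0.0215]  rotvec [ 0.0044  0.6479 -0.0031]
```

```bash
python3 nudge.py '[[[0, 0, 0, 0, 0.037, 0], [0, 0, 0, 0, 0.037, 0], [0, 0, 0, 0, 0.036, 0], [-0.0024, 0, 0.0028, 0, 0.036, 0], [-0.0024, 0, 0.0028, 0, 0.036, 0], [-0.0024, 0, 0.0028, 0, 0.036, 0], [-0.0027, 0, 0.0025, 0, 0.036, 0], [-0.0027, 0, 0.0025, 0, 0.036, 0], [-0.0027, 0, 0.0025, 0, 0.036, 0]]]'
python3 nudge.py '[[[-0.003, 0, 0.0022, 0, 0.036, 0], [-0.003, 0, 0.0022, 0, 0.036, 0], [-0.003, 0, 0.0022, 0, 0.036, 0], [-0.0032, 0, 0.0019, 0, 0.036, 0], [-0.0032, 0, 0.0019, 0, 0.036, 0], [-0.0032, 0, 0.0019, 0, 0.036, 0], [-0.0034, 0, 0.0015, 0, 0.036, 0], [-0.0034, 0, 0.0015, 0, 0.036, 0], [-0.0034, 0, 0.0015, 0, 0.036, 0], [0, 0, 0, 0, 0, 0]]]'
python3 go.py 0.4488 0.1738 0.1178 -0.0815 0.58
python3 - <<'E'
from h import *
t=eyes.camera("top"); P=cloud(t); H=cv2.cvtColor(t["image"],cv2.COLOR_BGR2HSV)
X,Y,Z=P[...,0],P[...,1],P[...,2]
m=(X>.5)&(X<.66)&(Y>.08)&(Y<.24)&(Z>.06)&(Z<.15)
print(m.sum(),"coloured",(m&(H[...,1]>130)&((H[...,0]<15)|(H[...,0]>36))).sum(), "z med",np.median(Z[m]),np.percentile(H[...,2][m],[10,50,90]))
E
```

```text
time: 13.07
position: [0.5851, 0.161, 0.1456]
ee_rot: [0.991, -0.042, 0.129, 0.007]
force: [0.8, 0.1, -5.7]
grip_width: 0.0126
gripper_force: 98.0
time: 13.9
position: [0.5627, 0.1625, 0.1166]
ee_rot: [0.958, -0.04, 0.284, 0.014]
force: [-2.0, -0.6, -4.9]
grip_width: 0.0125
gripper_force: 98.5
now [0.5627 0.1625 0.1166] zyaw/pitch [-0.083 -0.578]
trans in present axes [-0.0952 -0.0016 -0.0635]  in goal axes [-0.0951 -0.002  -0.0637]  rotvec [ 0.0061  0.0023 -0.0009]
922 coloured 0 z med 0.08531086059579673 [ 66.  108.5 225. ]
```

```bash
python3 nudge.py '[[[-0.008, 0, -0.0053, 0, 0, 0], [-0.008, 0, -0.0053, 0, 0, 0], [-0.008, 0, -0.0053, 0, 0, 0], [-0.008, 0, -0.0053, 0, 0, 0], [-0.008, 0, -0.0053, 0, 0, 0], [-0.008, 0, -0.0053, 0, 0, 0], [-0.008, 0, -0.0053, 0, 0, 0], [-0.008, 0, -0.0053, 0, 0, 0], [-0.008, 0, -0.0053, 0, 0, 0], [-0.008, 0, -0.0053, 0, 0, 0]]]'
python3 nudge.py '[[[-0.008, 0, -0.0053, 0, 0, 0], [-0.008, 0, -0.0053, 0, 0, 0], [0, 0, 0, 0, 0, 0]]]'
python3 - <<'E'
from h import *
for n in("top","side"):
    t=eyes.camera(n); P=cloud(t); H=cv2.cvtColor(t["image"],cv2.COLOR_BGR2HSV)
    X,Y,Z=P[...,0],P[...,1],P[...,2]
    m=(X>.48)&(X<.63)&(Y>.08)&(Y<.25)&(Z>.055)&(Z<.15)
    print(n,m.sum(),"coloured",(m&(H[...,1]>110)&((H[...,0]<15)|(H[...,0]>36))).sum())
    u=np.array([.9964,-.0845]);nn=np.array([.0845,.9964]); Q=P[...,:2]-[.7055,.151]; bx,by=Q@u*1000,Q@nn*1000
    k=(abs(by)<60)&(Z>.085)&(Z<.165)&(bx>-90)&(bx<40)&(H[...,1]<70); print("flap bx",k.sum(),np.percentile(bx[k],[10,50,90]))
    f=P[m]; 
    if n=="top":
        c=np.array([.9964,-.083]); d=(f[:,:2]-[.4488,.1738])@c
        print("floor slope",np.polyfit(d[(d>.07)&(d<.14)],f[(d>.07)&(d<.14),2],1))
E
python3 go.py 0.466 0.3835 0.13 -0.108 0.53
```

```text
time: 14.78
position: [0.47, 0.1711, 0.1204]
ee_rot: [0.957, -0.04, 0.288, 0.014]
force: [0.4, -0.5, -2.0]
grip_width: 0.0131
gripper_force: 98.5
time: 15.03
position: [0.4491, 0.1726, 0.1191]
ee_rot: [0.957, -0.04, 0.286, 0.014]
force: [-0.3, -0.2, -2.4]
grip_width: 0.0132
gripper_force: 98.6
top 1613 coloured 0
flap bx 353 [-65.91501595 -64.77113031 -63.66777465]
floor slope [0.04871399 0.08186346]
side 2195 coloured 0
flap bx 362 [-67.5594773  -66.70002769 -65.8168265 ]
now [0.451  0.1727 0.1199] zyaw/pitch [-0.083 -0.583]
trans in present axes [ 0.0035 -0.2113 -0.0106]  in goal axes [-0.0016 -0.2112 -0.0127]  rotvec [-0.0096 -0.0529  0.0211]
```

```bash
python3 nudge.py '[[[0, -0.01, -0.001, 0, 0, 0], [0, -0.02, -0.001, 0, 0, 0.004], [0, -0.025, -0.001, 0, 0, 0.004], [0, -0.025, -0.001, 0, 0, 0.004], [0, -0.025, -0.001, -0.002, -0.01, 0.004], [0, -0.025, -0.001, -0.002, -0.01, 0.005], [0, -0.025, -0.001, -0.002, -0.01, 0], [0, -0.025, -0.001, -0.002, -0.01, 0], [0, -0.02, -0.001, -0.002, -0.01, 0], [0, -0.012, -0.001, 0, 0, 0]]]'
python3 nudge.py '[[[0, 0, 0, 0, 0, 0], [0, 0, 0, 0, 0, 0]]]'
python3 go.py 0.4659 0.3882 0.0418 -0.108 0.532
```

```text
time: 15.97
position: [0.4676, 0.3868, 0.1289]
ee_rot: [0.963, -0.052, 0.263, 0.013]
force: [-0.1, -0.5, -1.2]
grip_width: 0.0126
gripper_force: 98.7
time: 16.13
position: [0.4666, 0.3844, 0.1279]
ee_rot: [0.963, -0.052, 0.262, 0.014]
force: [0.1, -1.2, -0.8]
grip_width: 0.0129
gripper_force: 98.8
now [0.4666 0.3844 0.1279] zyaw/pitch [-0.107 -0.532]
trans in present axes [-0.0446 -0.0037  0.0737]  in goal axes [-0.0446 -0.0037  0.0737]  rotvec [0.0003 0.0002 0.0005]
```

```bash
python3 nudge.py '[[[-0.0061, -0.0006, 0.0101, 0, 0, 0], [-0.0061, -0.0006, 0.0101, 0, 0, 0], [-0.0061, -0.0006, 0.0101, 0, 0, 0], [-0.0061, -0.0006, 0.0101, 0, 0, 0], [-0.0061, -0.0006, 0.0101, 0, 0, 0], [-0.0061, -0.0006, 0.0101, 0, 0, 0], [-0.002, 0, 0.0034, 0, 0, 0], [-0.002, 0, 0.0034, 0, 0, 0], [-0.002, 0, 0.0034, 0, 0, 0], [0, 0, 0, 0, 0, 0]]]'
python3 nudge.py '[[[-0.0008, 0, 0.0013, 0, 0, 0], [0, 0, 0, 0, 0, 0], [0, 0, 0, 0, 0, 0]]]'
python3 go.py 0.4659 0.3882 0.0418 -0.108 0.532
```

```text
time: 16.97
position: [0.4656, 0.3871, 0.0448]
ee_rot: [0.964, -0.052, 0.262, 0.015]
force: [-0.3, 0.1, -2.0]
grip_width: 0.0126
gripper_force: 98.7
time: 17.22
position: [0.4661, 0.3878, 0.0446]
ee_rot: [0.963, -0.052, 0.263, 0.014]
force: [0.1, -0.3, -2.7]
grip_width: 0.0128
gripper_force: 98.7
now [0.4661 0.3878 0.0446] zyaw/pitch [-0.109 -0.533]
trans in present axes [-0.0017 -0.0004  0.0023]  in goal axes [-0.0017 -0.0004  0.0023]  rotvec [ 0.0001 -0.0005 -0.0005]
```

```bash
python3 nudge.py '[[[-0.0008, 0, 0.0013, 0, 0, 0], [-0.0007, 0, 0.0012, 0, 0, 0], [0, 0, 0, 0, 0, 0], [0, 0, 0, 0, 0, 0]]]'
python3 go.py 0.4659 0.3882 0.0418 -0.108 0.532
```

```text
time: 17.55
position: [0.4663, 0.388, 0.042]
ee_rot: [0.963, -0.052, 0.263, 0.014]
force: [-2.0, -0.2, 3.3]
grip_width: 0.0127
gripper_force: 99.5
now [0.4663 0.388  0.042 ] zyaw/pitch [-0.108 -0.533]
trans in present axes [-0.0004 -0.0001 -0.0001]  in goal axes [-0.0004 -0.0001 -0.0001]  rotvec [-0.0002 -0.0011 -0.0002]
```

```bash
python3 nudge.py '[[[0, 0, 0, 0, 0, 0], [0, 0, 0, 0, 0, 0], [0, 0, 0, 0, 0, 0], [0, 0, 0, 0, 0, 0]]]' 0.045
python3 nudge.py '[[[0, 0, -0.015, 0, 0, 0], [0, 0, -0.03, 0, 0, 0], [0, 0, -0.035, 0, 0, 0], [0, 0, -0.035, 0, 0, 0], [0, 0, -0.035, 0, 0, 0], [0, 0, -0.035, 0, 0, 0], [0.0, 0, -0.035, 0, 0, 0], [0, 0, -0.02, 0, 0, 0], [0, 0, 0, 0, -0.1, 0], [0, 0, 0, 0, -0.1, 0]]]'
python3 nudge.py '[[[0, 0, 0, 0, -0.11, 0], [0, 0, 0, 0, -0.11, 0], [0, 0, 0, 0, -0.11, 0], [0, 0, 0, 0, 0, 0]]]'
python3 - <<'E'
from h import *
c=eyes.camera("top"); c2=eyes.camera("side")
d=np.load("top0.npy",allow_pickle=True).item()
cv2.imwrite("pics/q.png",np.hstack([cv2.resize(c["image"][190:310,180:280],None,fx=4,fy=4),cv2.resize(c2["image"][160:385,190:380],None,fx=2,fy=2.1333)]))
for n,c in(("top",c),("side",c2)):
    P=cloud(c);X,Y,Z=P[...,0],P[...,1],P[...,2]
    m=(X>.56)&(X<.61)&(Y>.34)&(Y<.41)&(Z<.04)&(Z>-.01); A=np.c_[P[m][:,:2],np.ones(m.sum())]; print(n,"pan floor plane",np.linalg.lstsq(A,P[m][:,2],rcond=None)[0].round(4),np.median(Z[m]))
    red=cv2.inRange(cv2.cvtColor(c["image"],cv2.COLOR_BGR2HSV),(0,150,60),(6,255,255))>0
    red|=cv2.inRange(cv2.cvtColor(c["image"],cv2.COLOR_BGR2HSV),(174,150,60),(180,255,255))>0
    for lo,hi in((.165,.19),(.145,.19),(.07,.125)):
        q=P[red&(Y<0)&(X<.75)&(Z>lo)&(Z<hi)]
        r=cv2.minAreaRect((q[:,:2]*1000).astype(np.float32)); print(lo,len(q),r,"mean",q.mean(0).round(4),"med",np.median(q,0).round(4), "lsq heading x per y",np.polyfit(q[:,1],q[:,0],1).round(4), "at y=-.13:",np.polyval(np.polyfit(q[:,1],q[:,0],1),-.13).round(4))
E
python3 go.py 0.477 -0.13 0.30 -0.1 0
```

```text
time: 17.88
position: [0.4658, 0.3875, 0.041]
ee_rot: [0.963, -0.052, 0.262, 0.015]
force: [0.0, 0.3, -0.1]
grip_width: 0.0449
gripper_force: 0.0
time: 18.72
position: [0.3429, 0.4025, 0.2498]
ee_rot: [0.985, -0.051, 0.164, 0.007]
force: [0.1, -0.0, -0.9]
grip_width: 0.0452
gripper_force: 0.0
time: 19.05
position: [0.3476, 0.4004, 0.2484]
ee_rot: [0.998, -0.056, -0.001, -0.0]
force: [0.9, -1.2, 0.4]
grip_width: 0.0449
gripper_force: 0.0
top pan floor plane [ 0.0389 -0.0029 -0.017 ] 0.004427258819803326
0.165 95 ((477.3538818359375, -131.16258239746094), (48.43032455444336, 13.420312881469727), 84.34774780273438) mean [ 0.4769 -0.1316  0.1731] med [ 0.4766 -0.1317  0.1731] lsq heading x per y [0.1109 0.4915] at y=-.13: 0.4771
0.145 121 ((479.541748046875, -109.0566177368164), (92.85826873779297, 13.420312881469727), 84.34774780273438) mean [ 0.4761 -0.1302  0.169 ] med [ 0.4754 -0.1309  0.1718] lsq heading x per y [0.1062 0.4899] at y=-.13: 0.4761
0.07 210 ((588.2024536132812, -142.30418395996094), (155.36390686035156, 233.60525512695312), 84.50019836425781) mean [ 0.4773 -0.1317  0.0
[... 305 characters left out ...]
0.4768 -0.1246  0.1726] lsq heading x per y [0.117  0.4915] at y=-.13: 0.4763
0.145 89 ((477.1229248046875, -127.32058715820312), (57.57429122924805, 11.304645538330078), 82.61418151855469) mean [ 0.4764 -0.1218  0.164 ] med [ 0.4765 -0.1147  0.1658] lsq heading x per y [0.1371 0.4931] at y=-.13: 0.4753
0.07 234 ((475.5898742675781, -124.0652084350586), (155.634765625, 5.217764854431152), 83.22249603271484) mean [ 0.4766 -0.1146  0.098 ] med [ 0.4765 -0.1103  0.0968] lsq heading x per y [0.1058 0.4887] at y=-.13: 0.475
now [0.3457 0.4002 0.2474] zyaw/pitch [-0.111 -0.003]
trans in present axes [ 0.1893  0.5125 -0.0513]  in goal axes [ 0.1836  0.5145 -0.0526]  rotvec [ 0.0014 -0.0033 -0.0108]
```

View pics/q.png

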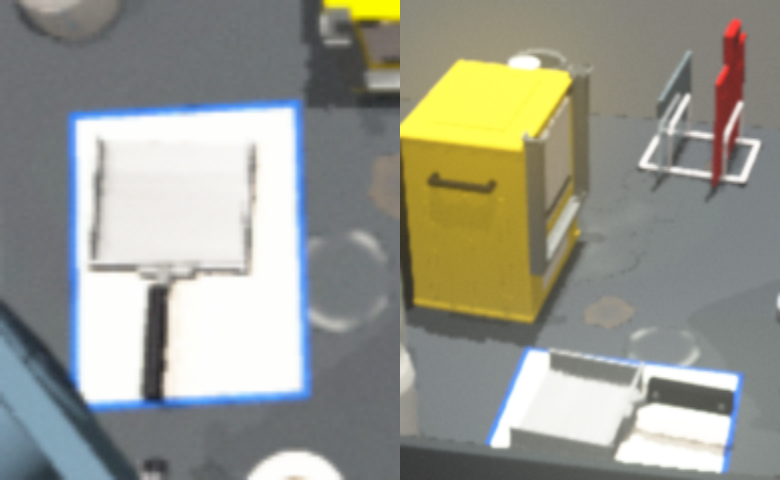

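The scoop is back on the pad, empty, level and inside the blue edge: pan (90–250, 140–270), handle (155,340). The flap is shut, and the shutter and glass plate stand as before.

```bash
python3 - <<'E'
from h import *
print(robot.read_state()["qpos"].round(3))
u=np.array([.9964,-.0845]);nn=np.array([.0845,.9964])
for n in("top","side"):
    P=np.load(n+"P.npy"); c=np.load(f"{n}0.npy",allow_pickle=True).item(); H=cv2.cvtColor(c["image"],cv2.COLOR_BGR2HSV)
    Q=P[...,:2]-[.7055,.151]; bx,by=Q@u*1000,Q@nn*1000; z=P[...,2]*1000
    for sg in(-1,1):
        k=(H[...,1]<60)&(bx>-95)&(bx<-50)&(z>188)&(z<210)&(by*sg>62)&(by*sg<100); print(n,sg,k.sum(),bx[k].min().round(1),bx[k].max().round(1),np.median(bx[k]).round(1),"by",by[k].min().round(1),by[k].max().round(1),"z",np.median(z[k]).round(1))
E
python3 go.py 0.477 -0.13 0.25 -1.676 0;python3 go.py 0.477 -0.13 0.25 1.466 0
```

```text
[ 0.636  0.075  1.721 -0.003  1.344  2.318]
top -1 40 -87.0 -64.1 -75.3 by -89.6 -74.1 z 197.2
top 1 44 -87.4 -63.1 -74.9 by 68.6 86.3 z 198.7
side -1 66 -88.5 -63.5 -74.2 by -93.0 -67.4 z 197.8
side 1 15 -89.8 -66.2 -80.8 by 74.4 88.4 z 201.0
now [0.3457 0.4002 0.2474] zyaw/pitch [-0.111 -0.003]
trans in present axes [ 0.1891  0.5124 -0.0013]  in goal axes [ 0.5135 -0.1863 -0.0026]  rotvec [-1.5000e-03 -3.7000e-03  1.5652e+00]
now [0.3457 0.4002 0.2474] zyaw/pitch [-0.111 -0.003]
trans in present axes [ 0.1891  0.5124 -0.0013]  in goal axes [-0.5136  0.186  -0.0026]  rotvec [ 3.7000e-03 -1.5000e-03 -1.5768e+00]
```

```bash
python3 nudge.py '[[[0.0126, 0.0342, 0, 0, 0, 0], [0.0126, 0.0342, 0, 0, 0, 0], [0.0126, 0.0342, 0, 0, 0, 0], [0.0126, 0.0342, 0, 0, 0, 0], [0.0126, 0.0342, 0, 0, 0, 0], [0.0126, 0.0342, 0, 0, 0, 0], [0.0126, 0.0342, 0, 0, 0, 0], [0.0126, 0.0342, 0, 0, 0, 0], [0.0126, 0.0342, 0, 0, 0, 0], [0.0126, 0.0342, 0, 0, 0, 0]]]' 0.045 >/dev/null
python3 nudge.py '[[[0.0126, 0.0342, 0, 0, 0, 0], [0.0126, 0.0342, 0, 0, 0, 0], [0.0126, 0.0342, 0, 0, 0, 0], [0.0126, 0.0342, 0, 0, 0, 0], [0.0126, 0.0342, 0, 0, 0, 0]]]' >/dev/null
python3 nudge.py '[[[0, 0, 0, 0, 0, -0.12], [0, 0, 0, 0, 0, -0.12], [0, 0, 0, 0, 0, -0.12], [0, 0, 0, 0, 0, -0.12], [0, 0, 0, 0, 0, -0.12], [0, 0, 0, 0, 0, -0.12], [0, 0, 0, 0, 0, -0.12], [0, 0, 0, 0, 0, -0.12], [0, 0, 0, 0, 0, -0.12], [0, 0, 0, 0, 0, -0.12]]]' >/dev/null
python3 nudge.py '[[[0, 0, 0, 0, 0, -0.12], [0, 0, 0, 0, 0, -0.12], [0, 0, 0, 0, 0, -0.12], [0, 0, 0, 0, 0, 0]]]'
python3 go.py 0.4768 -0.13 0.1575 1.466 0
```

```text
time: 21.57
position: [0.4767, -0.1284, 0.2481]
ee_rot: [0.746, 0.666, -0.0, 0.001]
force: [-0.2, 0.1, 0.3]
grip_width: 0.0451
gripper_force: 0.0
now [ 0.4767 -0.1284  0.2481] zyaw/pitch [1.457 0.002]
trans in present axes [-0.0014  0.0001  0.0907]  in goal axes [-0.0016  0.0003  0.0906]  rotvec [ 0.0019  0.0021 -0.0087]
```

```bash
python3 nudge.py '[[[-0.0014, 0, 0.02, 0, 0, -0.009], [0, 0, 0.02, 0, 0, 0], [0, 0, 0.02, 0, 0, 0], [0, 0, 0.015, 0, 0, 0], [0, 0, 0.0155, 0, 0, 0], [0, 0, 0, 0, 0, 0], [0, 0, 0, 0, 0, 0]]]' 0.04
python3 go.py 0.4768 -0.13 0.1575 1.466 0
python3 nudge.py '[[[0, 0, 0, 0, 0, 0], [0, 0, 0, 0, 0, 0], [0, 0, 0, 0, 0, 0], [0, 0, 0, 0, 0, 0], [0, 0, 0, 0, 0, 0]]]' 0 60
python3 go.py 0.4768 -0.13 0.36 1.466 0
```

```text
time: 22.15
position: [0.4764, -0.1301, 0.1575]
ee_rot: [0.746, 0.667, -0.0, 0.0]
force: [0.6, -0.8, 0.5]
grip_width: 0.04
gripper_force: 0.0
now [ 0.4764 -0.1301  0.1575] zyaw/pitch [1.459 0.   ]
trans in present axes [ 0.0001  0.0004 -0.    ]  in goal axes [ 0.0001  0.0004 -0.    ]  rotvec [ 0.0002  0.0004 -0.007 ]
time: 22.57
position: [0.4776, -0.1313, 0.1593]
ee_rot: [0.745, 0.667, 0.001, 0.001]
force: [-2.5, 1.3, 6.5]
grip_width: 0.0113
gripper_force: 59.7
now [ 0.4776 -0.1313  0.1593] zyaw/pitch [1.46e+00 1.00e-03]
trans in present axes [ 0.001  -0.0003 -0.2007]  in goal axes [ 0.0012 -0.0009 -0.2007]  rotvec [ 0.003   0.001  -0.0062]
```

```bash
python3 nudge.py '[[[0, 0, -0.005, 0, 0, 0], [0, 0, -0.01, 0, 0, 0], [0, 0, -0.01, 0, 0, 0], [0, 0, -0.012, 0, 0, 0], [0, 0, -0.015, 0, 0, 0], [0, 0, -0.015, 0, 0, 0]]]'
python3 nudge.py '[[[0, 0, -0.02, 0, 0, 0], [0, 0, -0.025, 0, 0, 0], [0, 0, -0.03, 0, 0, 0], [0, 0, -0.03, 0, 0, 0], [0, 0, -0.025, 0, 0, 0], [0, 0, -0.015, 0, 0, 0], [0, 0, 0, 0, 0, 0]]]'
python3 go.py 0.634 0.157 0.38 1.486 0
python3 - <<'E'
from h import *
for n in("top","side"):
    c=eyes.camera(n);P=cloud(c);Z=P[...,2];H=cv2.cvtColor(c["image"],cv2.COLOR_BGR2HSV)
    m=(H[...,1]>140)&((H[...,0]<7)|(H[...,0]>173))&(P[...,1]<0)&(P[...,0]<.6)&(P[...,0]>.4)&(Z>.1)
    print(n,m.sum(),"z range",np.percentile(Z[m],[1,99]).round(3),"gel?",np.percentile(P[m],[2,50,98],axis=0).round(3).tolist())
E
```

```text
time: 23.07
position: [0.4772, -0.1311, 0.2267]
ee_rot: [0.745, 0.667, 0.001, 0.001]
force: [0.9, -0.2, -0.7]
grip_width: 0.011
gripper_force: 58.7
time: 23.65
position: [0.4782, -0.1316, 0.3755]
ee_rot: [0.745, 0.667, 0.002, 0.005]
force: [0.5, -0.3, -1.9]
grip_width: 0.0111
gripper_force: 58.8
now [ 0.4782 -0.1316  0.3755] zyaw/pitch [1.461 0.004]
trans in present axes [ 0.304   0.1231 -0.0044]  in goal axes [ 0.3008  0.1308 -0.0045]  rotvec [ 0.0101  0.004  -0.0255]
top 418 z range [0.235 0.509] gel? [[0.443, -0.208, 0.236], [0.478, -0.126, 0.308], [0.487, -0.055, 0.497]]
side 720 z range [0.227 0.387] gel? [[0.471, -0.191, 0.228], [0.48, -0.11, 0.298], [0.488, -0.051, 0.385]]
```

```bash
python3 nudge.py '[[[0.012, 0.005, 0, 0, 0, 0], [0.0265, 0.0107, -0.0004, 0, 0, 0], [0.0265, 0.0107, -0.0004, 0, 0, 0], [0.0265, 0.0107, -0.0004, 0, 0, 0], [0.0265, 0.0107, -0.0004, 0, 0, 0], [0.0265, 0.0107, -0.0004, 0, 0, 0], [0.0265, 0.0107, -0.0004, 0, 0, 0], [0.0265, 0.0107, -0.0004, 0, 0, 0], [0.0265, 0.0107, -0.0004, 0, 0, 0], [0.0265, 0.0107, -0.0004, 0, 0, 0]]]' >/dev/null
python3 nudge.py '[[[0.0265, 0.0107, -0.0004, 0, 0, 0], [0.018, 0.007, 0, 0.004, 0.002, -0.012], [0.007, 0.004, 0, 0.004, 0.002, -0.012], [0, 0, 0, 0, 0, 0], [0, 0, 0, 0, 0, 0]]]'
python3 go.py 0.634 0.157 0.38 1.486 0
cat > sh.py <<'E'
from h import *
p=robot.read_state()["position"]
u=np.array([.9964,-.0845]);nn=np.array([.0845,.9964])
for n in("top","side"):
    c=eyes.camera(n);P=cloud(c);H=cv2.cvtColor(c["image"],cv2.COLOR_BGR2HSV)
    Q=P[...,:2]-[.7055,.151]; bx,by,z=Q@u*1000,Q@nn*1000,P[...,2]*1000
    red=(H[...,1]>140)&((H[...,0]<7)|(H[...,0]>173))&(abs(bx+72)<60)&(abs(by)<120)&(z>60)
    zb=(p[2]-.1593+.0075)*1000
    m=red&(z>zb+8)&(z<zb+122)
    if m.sum()<20: print(n,"few",m.sum());continue
    a=np.linalg.lstsq(np.c_[by[m],z[m]-zb,np.ones(m.sum())],bx[m],rcond=None)[0]
    print(n,m.sum(),"face bx median",np.median(bx[m]).round(1),"fit bx=%.3f*by+%.3f*(z-zb)+%.1f"%tuple(a),"by",np.percentile(by[m],[1,99]).round(1),"z",np.percentile(z[red],[1,99]).round(0),"zb",zb.round(0))
    # contour side edges, guides
    for sg in(-1,1):
        k=(H[...,1]<60)&(bx>-95)&(bx<-50)&(z>185)&(z<210)&(by*sg>62)&(by*sg<100); 
        if k.sum(): print("  guide",sg,k.sum(),"bx",np.percentile(bx[k],[3,50,97]).round(1),"by",np.percentile(by[k],[3,97]).round(1))
E
python3 sh.py
```

```text
time: 25.0
position: [0.6317, 0.1552, 0.3726]
ee_rot: [0.737, 0.676, -0.002, -0.004]
force: [-0.1, -0.2, -0.8]
grip_width: 0.0111
gripper_force: 58.8
now [0.6317 0.1552 0.3726] zyaw/pitch [ 1.484 -0.003]
trans in present axes [ 0.002   0.002  -0.0074]  in goal axes [ 0.002   0.0021 -0.0074]  rotvec [-0.0086 -0.0026 -0.0016]
top 369 face bx median -75.1 fit bx=0.006*by+0.011*(z-zb)+-76.1 by [-55.8  59.2] z [245. 423.] zb 221.0
side 808 face bx median -76.7 fit bx=0.008*by+0.016*(z-zb)+-77.9 by [-74.1  77.1] z [239. 387.] zb 221.0
  guide -1 83 bx [-86.3 -75.7 -66.1] by [-90.2 -70.9]
  guide 1 9 bx [-88.8 -87.1 -73.1] by [72.3 85.8]
```

```bash
python3 nudge.py '[[[0.0004, 0.0005, 0, -0.0086, -0.0026, 0], [0, 0, 0.006, 0, 0, 0], [0, 0, 0.005, 0, 0, 0], [0, 0, 0, 0, 0, 0], [0, 0, 0, 0, 0, 0]]]'
python3 go.py 0.633 0.1556 0.2158 1.486 0; python3 sh.py
```

```text
time: 25.52
position: [0.6324, 0.1558, 0.3624]
ee_rot: [0.737, 0.676, 0.001, 0.0]
force: [0.6, -0.0, -0.5]
grip_width: 0.0111
gripper_force: 58.7
now [0.6324 0.1558 0.3624] zyaw/pitch [ 1.484e+00 -1.000e-03]
trans in present axes [-0.0003  0.0005  0.1466]  in goal axes [-0.0002  0.0006  0.1466]  rotvec [ 0.0012 -0.0008 -0.0019]
top 404 face bx median -73.8 fit bx=0.006*by+-0.001*(z-zb)+-73.8 by [-54.7  60.8] z [222. 443.] zb 211.0
  guide -1 3 bx [-59.9 -56.6 -55.8] by [-89.8 -89.8]
side 675 face bx median -75.4 fit bx=0.009*by+0.005*(z-zb)+-75.6 by [-71.7  77. ] z [237. 378.] zb 211.0
  guide -1 74 bx [-86.9 -77.1 -69.3] by [-90.3 -69.8]
  guide 1 10 bx [-88.3 -87.1 -70.2] by [72.5 86.5]
```

```bash
python3 nudge.py '[[[0, -0.0003, 0.004, 0, 0, -0.004], [0, 0, 0.004, 0, 0, -0.003], [0, 0, 0.004, 0, 0, 0], [0, 0, 0.004, 0, 0, 0], [0, 0, 0, 0, 0, 0]]]'
python3 nudge.py '[[[0, 0, 0.004, 0, 0, 0], [0, 0, 0.004, 0, 0, 0], [0, 0, 0.004, 0, 0, 0], [0, 0, 0, 0, 0, 0]]]'
```

```text
time: 26.03
position: [0.632, 0.1562, 0.3456]
ee_rot: [0.735, 0.679, 0.0, -0.0]
force: [-0.4, -1.2, -0.9]
grip_width: 0.0108
gripper_force: 58.7
time: 26.37
position: [0.632, 0.1562, 0.3338]
ee_rot: [0.735, 0.679, 0.0, -0.0]
force: [-1.7, 0.3, -1.5]
grip_width: 0.0111
gripper_force: 58.7
```

```bash
python3 nudge.py '[[[0, 0, 0.006, 0, 0, 0], [0, 0, 0.006, 0, 0, 0], [0, 0, 0.006, 0, 0, 0], [0, 0, 0.006, 0, 0, 0], [0, 0, 0, 0, 0, 0]]]'
python3 sh.py; python3 go.py 0.632 0.1562 0.2158 1.486 0
```

```text
time: 26.78
position: [0.632, 0.1562, 0.309]
ee_rot: [0.735, 0.679, 0.0, -0.0]
force: [-2.1, 0.6, -1.6]
grip_width: 0.0114
gripper_force: 58.5
top 309 face bx median -74.5 fit bx=-0.001*by+0.005*(z-zb)+-74.9 by [-54.   59.8] z [184. 392.] zb 157.0
  guide -1 8 bx [-79.8 -71.8 -65.6] by [-89.6 -87. ]
side 166 face bx median -76.0 fit bx=-0.008*by+0.013*(z-zb)+-77.6 by [-72.6  -1. ] z [190. 325.] zb 157.0
  guide -1 36 bx [-88.  -82.3 -75.7] by [-91.6 -68.1]
now [0.6322 0.1561 0.3101] zyaw/pitch [ 1.491e+00 -1.000e-03]
trans in present axes [-0.     -0.0003  0.0943]  in goal axes [ 0.     -0.0002  0.0943]  rotvec [ 0.0008 -0.0008  0.0054]
```

```bash
python3 nudge.py '[[[0, -0.0004, 0.006, 0, 0, 0], [0, -0.0003, 0.008, 0, 0, 0], [0, 0, 0.008, 0, 0, 0], [0, 0, 0.008, 0, 0, 0], [0, 0, 0.008, 0, 0, 0], [0, 0, 0, 0, 0, 0]]]'
python3 nudge.py '[[[0, 0, 0.008, 0, 0, 0], [0, 0, 0.008, 0, 0, 0], [0, 0, 0.008, 0, 0, 0], [0, 0, 0.008, 0, 0, 0], [0, 0, 0.006, 0, 0, 0], [0, 0, 0.005, 0, 0, 0], [0, 0, 0, 0, 0, 0]]]'
python3 go.py 0.632 0.1562 0.2158 1.486 0
```

```text
time: 27.38
position: [0.6315, 0.1561, 0.2705]
ee_rot: [0.735, 0.678, 0.0, -0.0]
force: [-0.7, 0.3, -1.0]
grip_width: 0.011
gripper_force: 58.6
time: 27.97
position: [0.6315, 0.1563, 0.2286]
ee_rot: [0.735, 0.679, 0.0, -0.0]
force: [-3.1, 0.4, -2.3]
grip_width: 0.0108
gripper_force: 58.4
now [0.6315 0.1563 0.2286] zyaw/pitch [ 1.491e+00 -1.000e-03]
trans in present axes [-0.0001  0.0005  0.0128]  in goal axes [-0.0001  0.0006  0.0128]  rotvec [ 0.0005 -0.0008  0.0055]
```

```bash
python3 nudge.py '[[[0, -0.0003, 0.005, 0, 0, 0], [0, 0, 0.004, 0, 0, 0], [0, 0, 0.002, 0, 0, 0], [0, 0, 0, 0, 0, 0], [0, 0, 0, 0, 0, 0]]]'
python3 nudge.py '[[[0, 0, 0.0015, 0, 0, 0], [0, 0, 0.0015, 0, 0, 0], [0, 0, 0, 0, 0, 0], [0, 0, 0, 0, 0, 0]]]'
python3 sh.py
```

```text
time: 28.38
position: [0.6315, 0.1564, 0.2188]
ee_rot: [0.735, 0.679, 0.001, 0.0]
force: [-4.9, 0.4, -2.7]
grip_width: 0.011
gripper_force: 58.9
time: 28.72
position: [0.6315, 0.1564, 0.2163]
ee_rot: [0.735, 0.679, 0.001, 0.0]
force: [-6.1, 0.8, 0.4]
grip_width: 0.0114
gripper_force: 59.2
top 132 face bx median -74.6 fit bx=-0.003*by+-0.010*(z-zb)+-73.5 by [-52.3  58.6] z [123. 327.] zb 65.0
  guide -1 26 bx [-84.9 -72.9 -65. ] by [-89.6 -81.9]
side 224 face bx median -77.1 fit bx=-0.003*by+0.002*(z-zb)+-77.2 by [-67.4  50.7] z [ 70. 194.] zb 65.0
  guide -1 50 bx [-87.8 -80.3 -70.1] by [-90.5 -70.3]
```

```bash
python3 nudge.py '[[[0, -0.0008, 0.001, 0, 0, 0], [0, -0.0004, 0.001, 0, 0, 0], [0, 0, 0.001, 0, 0, 0], [0, 0, 0, 0, 0, 0], [0, 0, 0, 0, 0, 0]]]'
```

```text
time: 29.23
position: [0.6315, 0.1567, 0.2161]
ee_rot: [0.735, 0.679, 0.002, 0.002]
force: [-7.1, 0.8, 11.4]
grip_width: 0.0112
gripper_force: 60.7
```

```bash
python3 nudge.py '[[[0, 0, -0.001, 0, 0, 0], [0, 0, 0, 0, 0, 0], [0, 0, 0, 0, 0, 0], [0, 0, 0, 0, 0, 0]]]' 0.032
python3 nudge.py '[[[0, 0, -0.01, 0, 0, 0], [0, 0, -0.02, 0, 0, 0], [0, 0, -0.03, 0, 0, 0], [0, 0, -0.03, 0, 0, 0], [0, 0, -0.03, 0, 0, 0], [-0.03, -0.01, -0.02, 0, 0, 0], [-0.035, -0.02, 0, 0, 0, 0], [-0.035, -0.02, 0, 0, 0, 0], [-0.035, -0.02, 0, 0, 0, 0], [-0.035, -0.02, 0, 0, 0, 0]]]'
python3 nudge.py '[[[-0.035, -0.02, 0, 0, 0, 0], [-0.035, -0.02, 0, 0, 0, 0], [-0.035, -0.02, 0, 0, 0, 0], [-0.03, -0.02, 0, 0, 0, 0], [0, 0, 0, 0, 0, 0], [0, 0, 0, 0, 0, 0]]]'
python3 - <<'E'
from h import *
u=np.array([.9964,-.0845]);nn=np.array([.0845,.9964])
for n in("top","side"):
    c=eyes.camera(n);P=cloud(c);H=cv2.cvtColor(c["image"],cv2.COLOR_BGR2HSV);d=np.load(n+"0.npy",allow_pickle=True).item()
    cv2.imwrite(f"pics/end_{n}.png",c["image"])
    Q=P[...,:2]-[.7055,.151]; bx,by,z=Q@u*1000,Q@nn*1000,P[...,2]*1000
    red=(H[...,1]>140)&((H[...,0]<7)|(H[...,0]>173))&(abs(bx+72)<60)&(abs(by)<120)&(z>40)
    print(n,red.sum(),"z",np.percentile(z[red],[0.5,50,99.5]).round(1),"by",np.percentile(by[red],[1,99]).round(1),"bx",np.percentile(bx[red],[3,50,97]).round(1))
    tab=red&(z>200); print("tab top",tab.sum(),np.percentile(z[tab],[50,90,98]).round(1))
    up=red&(z>150)&(z<192)&(abs(by)>35)
    for sg in(-1,1):
        k=red&(by*sg>40); print("  shoulder",sg,k.sum(),np.percentile(z[k],[2,98]).round(1) if k.sum() else "")
    P0=np.load(n+"P.npy")
    for nm,(x,y,r) in dict(bottle=(.729,-.102,.05),beaker=(.735,-.17,.06),petri=(.503,.255,.04),gel=(.545,-.13,.05)).items():
        k=(np.hypot(P0[...,0]-x,P0[...,1]-y)<r)&(P0[...,2]>.004); print("  ",nm,k.sum(),"mean abs colour diff",np.abs(c["image"].astype(int)-d["image"])[k].mean().round(1))
E
```

```text
time: 29.57
position: [0.6313, 0.1563, 0.2143]
ee_rot: [0.735, 0.678, 0.002, 0.001]
force: [0.2, -0.0, -0.6]
grip_width: 0.0319
gripper_force: 0.0
time: 30.4
position: [0.5261, -0.0072, 0.3546]
ee_rot: [0.734, 0.679, 0.002, 0.001]
force: [1.3, -1.4, 0.3]
grip_width: 0.0318
gripper_force: 0.0
time: 30.9
position: [0.436, -0.1359, 0.3544]
ee_rot: [0.736, 0.677, 0.002, 0.002]
force: [-0.6, 0.9, -0.1]
grip_width: 0.0321
gripper_force: 0.0
top 790 z [ 70.6 154.1 234.4] by [-74.1  69.1] bx [-79.1 -75.3 -72.5]
tab top 111 [225.5 232.9 234.6]
  shoulder -1 174 [ 72.1 195.7]
  shoulder 1 154 [ 71.8 197. ]
   bottle 578 mean abs colour diff 3.1
   beaker 823 mean abs colour diff 3.3
   petri 83 mean abs colour diff 3.3
   gel 449 mean abs colour diff 11.0
side 89 z [ 70.7 227.7 232. ] by [-77.   64.4] bx [-80.5 -76.4 -71. ]
tab top 48 [230.2 231.7 232. ]
  shoulder -1 22 [190.4 196.1]
  shoulder 1 13 [ 71.9 195.5]
   bottle 62 mean abs colour diff 0.4
   beaker 179 mean abs colour diff 8.9
   petri 1 mean abs colour diff 0.0
   gel 427 mean abs colour diff 1.2
```

```bash
python3 -c "
from rig import robot, eyes, workorder
print(workorder.job_done())"
```

```text
the job is handed in; nothing more can be done
None
```

The job is handed in at about 31 s: the vials were tipped into the bin (the scoop came out empty), the scoop is back on the pad, the shutter measured fully home, and the plate, bottle, beaker and dish look unmoved; no verdict was returned.

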